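Brace the score board and hold a spring clip open around its edge

ROBOT

A 6-joint arm with a two-finger parallel gripper is mounted at the origin on the work surface. World frame = base frame: x ahead of the robot, y to its left, z up, the work surface at z = 0. Lengths are in m, angles in rad, forces in N, time in s.
With the tool pointing down it reaches from about 0.425 to 0.95 m from the base axis. Payload 3.5 kg.
Tool frame: the origin (TCP) lies at the very end of the fingers, on their centre line; the grasp point (between the pads) lies 19 mm behind it; x points along the fingers, y is the direction in which the jaws open and shut, and the axes are right-handed (so a half turn about x gives the same grasp; the last joint's range is limited). The gripper opens to 85 mm and grips with 20 to 120 N. Pads are 22 mm wide; open, the fingers measure 114 mm over their backs; the gripper's body (76 mm by 85 mm) begins 54 mm behind the grasp point. The pads swing forward as they close: fully open they stand 13 mm farther back than shut.
Start: joints at [-1.353, 0.286, 1.577, -0, 1.279, -0.15], TCP at [0.243, -0.63, 0.231] pointing down, gripper open.
Joint ranges: [-2.77, 2.77], [-0.9, 2.22], [0.21, 2.48], [-1.53, 4.67], [0.24, 2.81], [-2.84, 2.84]. Speed limits (rad/s): [2.79, 2.79, 3.14, 3.14, 3.14, 3.14].

INTERFACE

Orientations are given as a rotation vector (axis times angle).
In Python, from workcell import * gives the robot as it stands.
- The arm moves only by the tool carry_out, never from a script. Its argument "increments" is text: rows parted by semicolons, each of 4 numbers parted by spaces: the shift along the tool's x, y, z in mm, then the turn about the tool's x in units of 6 degrees (1.0 is 6 degrees). In form: x y z twist; .... A call has 1 to 10 rows; each row is the pose to reach, as a shift and turn from the pose commanded when the call began, along the tool's axes at that moment; what a row does not reach only later rows make up. A row lasts 1/12 s, in which the tool goes at most 41.7 mm and 7.16 degrees, less where a joint would pass 70% of its speed; a pose out of reach is approached as far as the arm can. A call with a gripper value outside its range is refused whole. "jaw" is the opening in per cent of the stroke, from 0 (shut) to 100 (fully open), set as the call begins (left out, the last holds). The fingers move at their own pace and stop on an object; "grip_force" is the grip in N (left out, the last holds). Time passes only in rows, so rows that repeat a pose let the fingers close. It gives the time, the measured TCP pose, the force and the opening at its end, in the units of the state.
- state(): the state, without advancing time (a new reading comes with each control period).
- read_camera(name): name is "scene" or "top" or "wrist"; returns a dict with "image" (384x512x3 uint8, red, green, blue), "range_z" (384x512 float32, m along the optical axis (not along the pixel's ray), 0 where there is no reading), "mtx" (3x3 intrinsics, pixels), "R" (3x3) and "t" (3): a world point X has camera coordinates R X + t. Camera axes: x right, y down, z forward; pixel columns grow to the right and rows downward; lengths in m; the calibration is good to about 2 mm. A picture is of the moment at which its call begins.
- sign_off(): hands the job in, once; it reports no verdict.
The state is a dict: "time_s": time; "qpos": joint angles; "qd": joint speeds; "tau": joint torques, N m; "tcp_pos": TCP position; "tool_rot": TCP orientation; "contact_force": force on the tool from outside, world axes, zero at the start; "moment": the same for the moment, N m; "grip_width": finger opening in m.
Only numpy, scipy, OpenCV 4.12 (cv2) and the standard library are available. Lean on these libraries where they do the work, as an engineer would, in place of code of your own. Each camera call takes 0.05 s, during which the arm holds its last target.

TASK

Swing the score board's folded brace out until it snaps home in its end detent. Then pick up the spring clip by its two tails, squeeze it open, and hold it gaping around the board's free upright edge, about halfway up, its level jaws straddling the board with neither jaw nor hinge touching it, so that I can slip a score sheet in. Finish while still holding the clip open there in the air, and leave the dominoes, bell, mug, glass and coaster where they are.

Things in the scene. Friction and masses are not known exactly. Their poses are not given: they have to be found in the camera images.
- stand: Score board stand, fixed: disc foot 90 mm across, 12 mm high; round post 20 mm thick, 125 mm high at its centre; a plain white board 4 mm thick held like a flag by the post. Origin: on the table under the post's axis. x: along the board, post to free edge; y: square to the board, to the side the brace swings out to; z up. Board: x 6 to 130, y -2 to 2, z 30 to 120 mm.
- board_edge (a point): Middle of the board's free upright edge: 130 mm from the post's axis along the stand's x, 75 mm above the table (the board's lower edge is at 30 mm, its upper edge at 120 mm). Axes as the stand's.
- brace (a joint): Angle (rad) of the brace, a level bar 14 mm wide, top 29 mm up, hinged on the post. 0: folded along the stand's -x; grows clockwise from above towards +y; 1.5: seated at its stop. It swings with light friction (0.05 N m) up to 1.1, then a sprung ball resists with up to about 0.25 N m (2.5 N at the peg); let go before 1.36 it springs back or hangs there, from 1.4 on it snaps to the stop and stays.
- brace_hinge (a point): Point on the brace's upright hinge axis (the post's axis), 26 mm above the table. Axes as the stand's.
- brace_peg (a point): On the upright round peg at the brace's outer end, by which it is moved: 12 mm thick, 100 mm from the hinge axis, top 66 mm above the table; this point is 64 mm above the table, on the peg's axis. Turns with the brace: its -x axis points from hinge to peg.
- clip: Steel spring clip on its side, hinge axis upright, 90 mm long, 36 mm high. Origin: at the underside on the hinge axis (dark coil 14 mm across). x: to the jaw tips, 46 mm ahead; y: to the jaws' left; z up. Two upright flat tails reach 44 mm behind the hinge, 53 mm apart over their ends at rest, 28 mm and parallel when squeezed. Grip both from above about 30 mm behind the hinge. 70 to 115 g.
- jaw_left (a joint): Opening angle of the clip's left (+y) half, rad: 0 shut (at rest), 0.32 fully open on its own stop, the jaw tips then gaping 29 mm. A spring shuts it: squeezing the tails 30 mm behind the hinge takes about 4 N at first, 10 N fully; 25 N is a safe grip. Both halves open alike.
- jaw_right (a joint): Opening angle of the right (-y) half of the clip, rad: 0 shut, 0.32 fully open; equal to the left one.
- jaw_left_tip (a point): Inner tip of the left jaw (+y of the clip), 46 mm from the hinge axis, at mid-height of the clip (18 mm above its underside).
- jaw_right_tip (a point): Inner tip of the right jaw (-y of the clip), 46 mm from the hinge axis, at mid-height of the clip (18 mm above its underside).
- domino1: Red domino 1 of the row of three lying edge to edge, 26 x 50 x 9 mm. Origin: centre of its underside. Leave alone.
- domino2: Red domino 2 of the row of three lying edge to edge, 26 x 50 x 9 mm. Origin: centre of its underside. Leave alone.
- domino3: Red domino 3 of the row of three lying edge to edge, 26 x 50 x 9 mm. Origin: centre of its underside. Leave alone.
- bell: Chrome desk bell, 80 mm across, 57 mm high with its button. Origin: centre of the underside. Leave alone.
- mug: Blue ceramic mug, 80 mm across, 88 mm high, handle towards its +y. Origin: centre of the underside. Leave alone.
- glass: Empty clear drinking glass, 68 mm across, 110 mm high. Origin: centre of the underside. Leave alone.
- coaster: Round bamboo coaster, 96 mm across, 8 mm thick. Origin: centre of the underside. Leave alone.

How it is judged:
On the way, in this order (a step that is already met when the one before it is completed fails the run):
1. the brace is swung out and seated in its end detent (value of joint brace above 1.43 rad), for 0.2 s.
2. the clip is lifted off the table, squeezed open (value of joint each of jaw_left, jaw_right above 0.2 rad and height (world z) of clip above 0.03 m), for 0.2 s.
At the end, for the whole second after the job is handed in: Brace above 1.43 rad. Fingers hold the clip (over 2 N) still, underside 35-85 mm up, level within 0.3 rad, along the board within 0.35 rad, halves open over 0.2 rad; tips one each side, over 4 mm off its mid-plane and 6 mm past the edge, hinge outside, clip not touching the stand (under 0.2 N) (value of joint brace above 1.43 rad and value of joint each of jaw_left, jaw_right above 0.2 rad and height (world z) of clip between 0.035 and 0.085 m and y of jaw_left_tip in the frame of stand below -0.004 m and y of jaw_right_tip in the frame of stand above 0.004 m and x of each of jaw_left_tip, jaw_right_tip in the frame of stand below 0.124 m and x of clip in the frame of stand above 0.134 m and angle between the x axis of clip and the x axis of stand, either way round below 0.35 rad and angle between clip's own z axis and vertical below 0.3 rad and contact force between clip and stand below 0.2 N and contact force between the fingers and clip above 2 N and linear speed of clip below 0.03 m/s); the arm keeps its last pose, push and grip.
It fails at once if a domino, the bell, mug, glass or coaster is moved more than 15 mm (distance of any of domino1, domino2, domino3, bell, mug, glass, coaster from where it was at the start of the episode above 0.015 m).
It also fails if it takes over 58 s, if anything falls off the work surface, if the arm or the gripper's body presses on something with over 40 N, if the wrist force passes 120 N, or if a joint passes its speed limit or range.

## Working session

There is one attempt and no reset: what is moved stays moved. The work goes in short steps, Python scripts to look and compute and a tool call to move; the robot and the scene stay as the last step left them, time stands still between calls to the robot, and variables do not carry over. Pictures are saved under pics/ and viewed, and the job is handed in when it is done.

Besides the shell and the picture viewer there is one more tool, called after "Emit:" as name(argument=value, ...), one argument or row to a line, values as JSON. carry_out: Moves the arm, as the interface text tells. Its arguments: {"type":"object","properties":{"increments":{"type":"string"},"jaw":{"type":"number"},"grip_force":{"type":"number"}},"required":["increments"]}

```bash
mkdir -p pics; ls
cat > h.py <<'E'
from workcell import *
import numpy as np, cv2
from scipy.spatial.transform import Rotation as Ro
def snap(n,f):
    d=read_camera(n); cv2.imwrite('pics/'+f+'.png',d['image'][:,:,::-1]); np.savez(f+'.npz',**d); return d
def cloud(d):
    z=d['range_z'];K=d['mtx'];v,u=np.mgrid[:z.shape[0],:z.shape[1]]
    P=np.stack([(u-K[0,2])/K[0,0]*z,(v-K[1,2])/K[1,1]*z,z],-1)
    return (P-d['t'])@d['R']
def ray(d,u,v,h):
    c=-d['R'].T@d['t']; r=d['R'].T@np.linalg.inv(d['mtx'])@[u,v,1.]
    return c+r*(h-c[2])/r[2]
def load(f): return dict(np.load(f+'.npz'))
E
python3 - <<'E'
from h import *
for n in ['scene','top','wrist']: 
    d=snap(n,n+'0'); print(n,-d['R'].T@d['t'],d['mtx'][0,0])
s=state();print(s)
print(Ro.from_rotvec(s['tool_rot']).as_matrix().round(3))
E
```

```text
pics
scene [0.92168922 0.66254739 1.12565521] 465.22275341777157
top [0.37656793 0.02267184 1.15343709] 472.8626782946029
wrist [ 0.3116884  -0.60276092  0.37269192] 337.1977053016418
{'time_s': 0.15, 'qpos': array([-1.35301495e+00,  2.87058844e-01,  1.57780792e+00, -3.39993539e-05,
        1.27858865e+00, -1.49962032e-01]), 'qd': array([ 0.00074449, -0.00063249, -0.00349151, -0.0021614 , -0.00176894,
       -0.00025639]), 'tau': array([ 1.43466652e-03, -4.06604290e+01, -2.93140841e+01, -1.30945627e-04,
        3.93314825e-03,  1.79462378e-07]), 'tcp_pos': array([ 0.24260528, -0.62936399,  0.23021822]), 'tool_rot': array([ 2.02134477,  0.37785544, -2.02154151]), 'contact_force': array([-0.06452733, -0.14887532,  0.89265252]), 'moment': array([-0.01513611,  0.03944895, -0.01663144]), 'grip_width': 0.08526701306072307}
[[-0.     0.36  -0.933]
 [ 0.002 -0.933 -0.36 ]
 [-1.    -0.002 -0.   ]]
```

View pics/scene0.png

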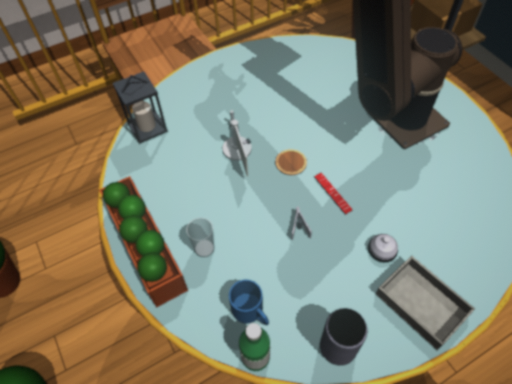

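View pics/top0.png

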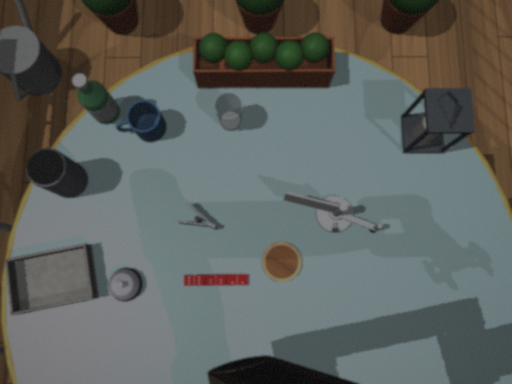

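View pics/wrist0.png

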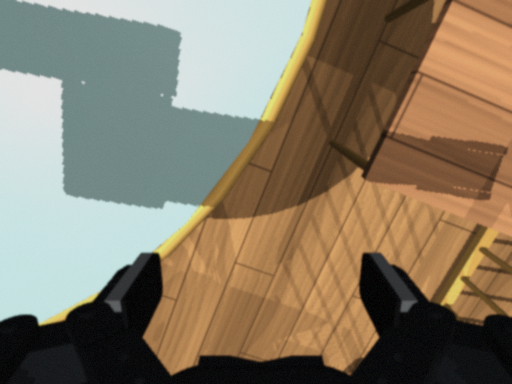

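Run:
```python
from h import *
d=load('top0');P=cloud(d);im=d['image'][:,:,::-1]
c=im[170:260,160:400]; cv2.imwrite('pics/topc.png',cv2.resize(c,None,fx=3.3,fy=3.3,interpolation=cv2.INTER_CUBIC))
# heights
Z=P[...,2]
h=np.clip(Z/0.13,0,1)*255
c=h[170:260,160:400].astype(np.uint8); cv2.imwrite('pics/topz.png',cv2.resize(cv2.applyColorMap(c,2),None,fx=3.3,fy=3.3,interpolation=0))
def rng(u0,u1,v0,v1,z0,z1):
    m=np.zeros(Z.shape,bool);m[v0:v1,u0:u1]=1;m&=(Z>z0)&(Z<z1)
    return P[m]
b=rng(270,345,185,225,.1,.135); print('board/post top',len(b),b.min(0),b.max(0))
c0=b[:,:2].mean(0);_,_,V=np.linalg.svd(b[:,:2]-c0);print(c0,V[0],((b[:,:2]-c0)@V[0]).min(),((b[:,:2]-c0)@V[0]).max())
p=rng(365,392,215,240,.045,.08);print('peg',len(p),p.mean(0))
q=rng(340,372,205,232,.018,.04);print('brace',len(q),q.mean(0))
k=rng(170,235,195,240,.015,.06);print('clip',len(k),k.mean(0),k.min(0),k.max(0))
for n,(u,v) in dict(dom1=(195,281),dom3=(240,281),coast=(282,262),bell=(125,284),mug=(150,120),glass=(230,118)).items(): print(n,P[v,u])
print(np.median(Z[150:180,250:300]))
```

```text
board/post top 256 [ 0.52746829 -0.17630501  0.10007262] [ 0.57058221 -0.04862928  0.12854961]
[ 0.54918949 -0.1221053 ] [-0.26150788 -0.96520134] -0.07630045429549702 0.05791902462561408
peg 34 [ 0.50028809 -0.26523349  0.06183984]
brace 204 [ 0.51835547 -0.221158    0.02959236]
clip 175 [0.52009989 0.15625263 0.0336433 ] [0.5010921  0.11505473 0.01504326] [0.5620289  0.20207338 0.04282231]
dom1 [0.3759966  0.16304617 0.00984521]
dom3 [0.37594261 0.05602045 0.00894103]
coast [ 0.42052742 -0.0443102   0.01065371]
bell [0.36931544 0.31945991 0.04742817]
mug [0.77844236 0.28645713 0.00726084]
glass [0.74696197 0.07756729 0.10915752]
0.0011150477504342795
```

View pics/topc.png

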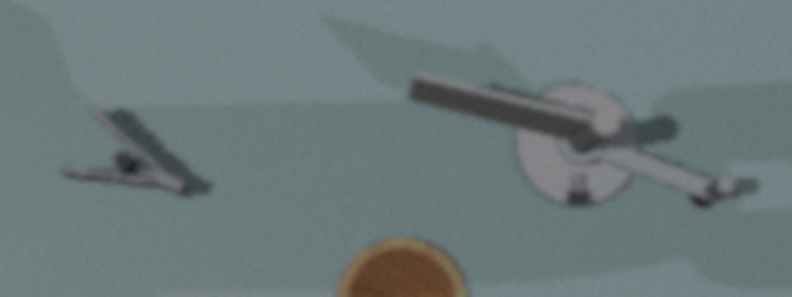

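View pics/topz.png

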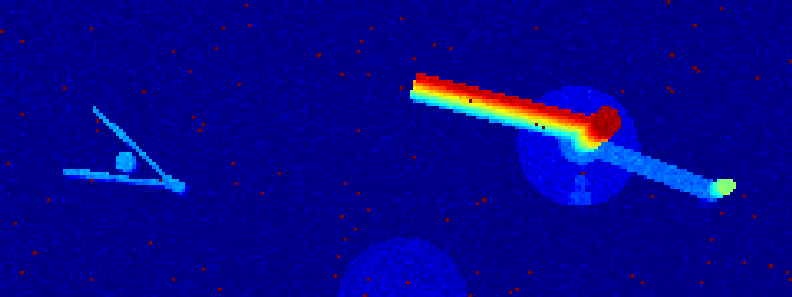

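Run:
```python
from h import *
from scipy.optimize import least_squares
for n in ['top0','scene0']:
    d=load(n);P=cloud(d).reshape(-1,3);P=P[d['range_z'].ravel()>0]
    near=lambda c,r:np.hypot(P[:,0]-c[0],P[:,1]-c[1])<r
    b=P[near((.56,-.11),.085)&(P[:,2]>.117)&(P[:,2]<.1225)];b=b[b[:,1]>-.135]
    c=b[:,:2].mean(0);V=np.linalg.svd(b[:,:2]-c)[2][0];V*=np.sign(V[1]);s=(b[:,:2]-c)@V
    print(n,'board',len(b),c,V,'ang',np.degrees(np.arctan2(V[1],V[0])),'free end',c+V*s.max(),'thick',np.ptp((b[:,:2]-c)@[-V[1],V[0]]))
    print(' post from end',c+V*(s.max()-.13))
    t=P[near((.53,-.165),.03)&(P[:,2]>.1235)&(P[:,2]<.13)];print(' posttop',len(t),t.mean(0),(t.min(0)+t.max(0))/2)
    f=P[near((.53,-.165),.06)&(P[:,2]>.0105)&(P[:,2]<.0155)];
    def circ(f):
        h=cv2.convexHull((f[:,:2]).astype(np.float32))[:,0]; return cv2.minEnclosingCircle(f[:,:2].astype(np.float32))
    print(' foot',circ(f),(f.min(0)+f.max(0))/2)
    p=P[near((.50,-.265),.02)&(P[:,2]>.062)&(P[:,2]<.07)];print(' peg',len(p),p.mean(0),(p.min(0)+p.max(0))/2)
    k=P[near((.53,.16),.06)&(P[:,2]>.025)&(P[:,2]<.043)]
    np.save(n+'_clip.npy',k);print(' clip',len(k),np.median(k[:,2]))
    # plot
    I=np.zeros((480,480,3),np.uint8)
    for q in k: 
        u=int((.16-q[1]+.06)*4000);v=int((.53-q[0]+.06)*4000)
        if 0<=u<480 and 0<=v<480: cv2.circle(I,(u,v),3,(255,255,255) if q[2]>.033 else (0,0,255),-1)
    cv2.imwrite('pics/clip_%s.png'%n,I)
```

```text
top0 board 71 [ 0.55847027 -0.09019889] [0.25410703 0.9671761 ] ang 75.2793209289651 free end [ 0.56941533 -0.04854006] thick 0.005002234662448586
 post from end [ 0.53638142 -0.17427295]
 posttop 58 [ 0.53735933 -0.17239785  0.12568601] [ 0.5378584  -0.16461538  0.12605684]
 foot ((0.5370404124259949, -0.17389775812625885), 0.044726863503456116) [ 0.53750199 -0.17443269  0.01299762]
 peg 21 [ 0.50089443 -0.26633341  0.06656666] [ 0.50015797 -0.26671614  0.06606018]
 clip 159 0.03556848802665594
scene0 board 36 [ 0.55979718 -0.08733857] [0.2517158 0.9678012] ang 75.42093264664095 free end [ 0.57093159 -0.04452878] thick 0.004111990298281048
 post from end [ 0.53820854 -0.17034294]
 posttop 12 [ 0.53966836 -0.16949169  0.12485936] [ 0.53889941 -0.17071555  0.12515043]
 foot ((0.5386426448822021, -0.17054401338100433), 0.04464704170823097) [ 0.53922309 -0.17179594  0.01301475]
 peg 7 [ 0.50214993 -0.26372251  0.06495187] [ 0.5018686  -0.26302321  0.06558777]
 clip 129 0.03295306153141294
```

View pics/clip_top0.png

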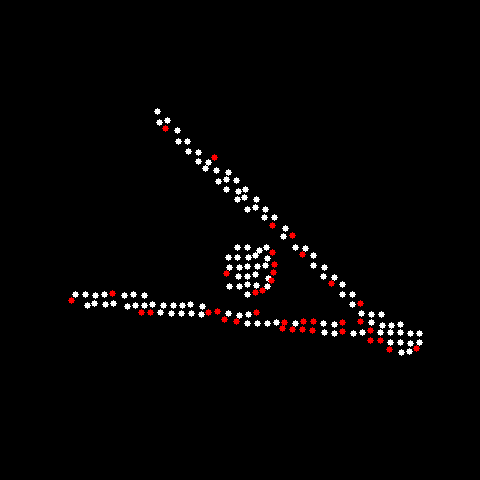

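View pics/clip_scene0.png

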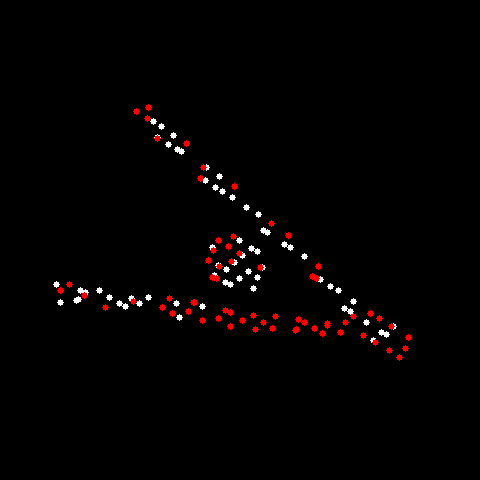

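```bash
cat >> h.py <<'E'
def inc(x,y,z,yaw=None):
    """increments from present pose to world pt, yaw (deg) of tool y line"""
    s=state();M=Ro.from_rotvec(s['tool_rot']).as_matrix()
    v=M.T@(np.array([x,y,z])-s['tcp_pos'])*1000
    cur=np.degrees(np.arctan2(M[1,1],M[0,1])); tw=0
    if yaw is not None:
        tw=((cur-yaw)+90)%180-90; tw/=6
    return np.round(v,1),round(tw,2)
E
python3 -c "
from h import *
print(inc(.501,-.265,.13,-21))"
```

```text
(array([ 100.8, -246.9, -372.1]), np.float64(-7.99))
```

Emit:
carry_out(
  increments="5 -12 -19 -0.4;15 -40 -60 -1.2;25 -70 -105 -2.2;35 -100 -150 -3.2;45 -130 -195 -4.2;55 -160 -240 -5.2;65 -190 -285 -6.2;75 -215 -325 -7.2;88 -235 -355 -8;100 -247 -372 -8",
  jaw=45,
)

```text
time_s: 0.98
tcp_pos: [0.469, -0.3108, 0.1497]
tool_rot: [1.471, 1.014, -1.47]
contact_force: [0.8, 0.1, 0.5]
grip_width: 0.0389
```

Emit:
carry_out(
  increments="0 0 0 0;0 0 0 0",
)

```text
time_s: 1.15
tcp_pos: [0.4683, -0.3098, 0.1481]
tool_rot: [1.47, 1.019, -1.471]
contact_force: [-0.4, -0.8, 1.0]
grip_width: 0.0384
```

Run:
```python
from h import *
d=snap('wrist','w1');s=state();print(s['time_s'],s['tcp_pos'],s['grip_width'],s['contact_force'])
print(inc(.501,-.265,.038,-21))
```

```text
1.2 [ 0.46809284 -0.31155149  0.14901113] 0.03831682727255978 [ 0.41972828 -0.33259214 -0.18695126]
(array([111. ,  14.3, -55.2]), np.float64(0.03))
```

View pics/w1.png

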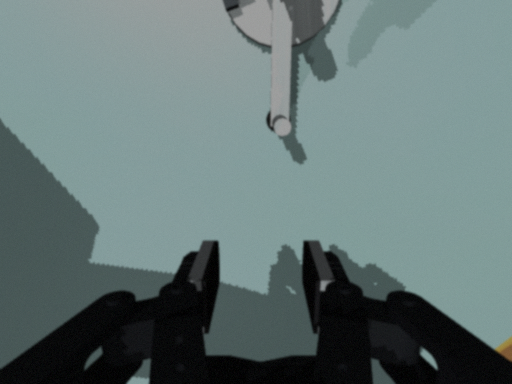

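Run:
```python
from h import *
d=load('w1');print(ray(d,281.5,126,.066), cloud(d)[127,281])
P=cloud(d).reshape(-1,3);f=P[(np.hypot(P[:,0]-.5,P[:,1]+.265)<.02)&(P[:,2]>.06)&(P[:,2]<.07)];print(len(f),f.mean(0))
p=ray(d,281.5,126,.066)
print(inc(p[0],p[1],.09,-21))
```

```text
[ 0.50017953 -0.26479878  0.066     ] [ 0.4996343  -0.26518436  0.06698212]
264 [ 0.50044133 -0.2650844   0.06584756]
(array([ 59. ,  13.4, -55.1]), np.float64(0.03))
```

Emit:
carry_out(
  increments="10 3 -13 0;25 8 -35 0;40 13 -55 0;52 13 -55 0;65 13 -55 0;80 13 -55 0;95 13 -55 0;105 13 -55 0;112 13 -55 0;112 13 -55 0",
)

```text
time_s: 2.03
tcp_pos: [0.4984, -0.2658, 0.0356]
tool_rot: [1.474, 1.016, -1.476]
contact_force: [-0.8, 0.4, -0.1]
grip_width: 0.0388
```

Run:
```python
from h import *
s=state();print(s['tcp_pos'],s['contact_force'],s['qpos'])
M=Ro.from_rotvec(s['tool_rot']).as_matrix();print(M.round(3))
# arc: phi start -> end; centre ahead of peg by a (13mm)
H=np.array([.5378,-.1725]);
cur=np.degrees(np.arctan2(M[1,1],M[0,1]))
for ph in list(np.arange(-111,-198,-6)):
    r=np.radians(ph); t=np.array([np.sin(r),-np.cos(r)])
    p=H+.1*np.array([np.cos(r),np.sin(r)])+.012*t
    v=M.T@np.r_[p-s['tcp_pos'][:2],0]*1000
    print(ph,p.round(3),np.round(v,0),round((-111-ph)/6,2))
```

```text
[ 0.49839986 -0.26577344  0.03563612] [-0.82368071  0.35837956 -0.0642412 ] [-6.69441229e-01  2.91955290e-01  1.96723969e+00 -1.56335236e-04
  8.85550942e-01 -3.02726374e-01]
[[-0.003  0.934 -0.358]
 [ 0.002 -0.358 -0.934]
 [-1.    -0.003 -0.001]]
-111 [ 0.491 -0.262] [ 0. -9. -1.] 0.0
-117 [ 0.482 -0.256] [  0. -19.  -3.] 1.0
-123 [ 0.473 -0.25 ] [  0. -29.  -6.] 2.0
-129 [ 0.466 -0.243] [  0. -39. -10.] 3.0
-135 [ 0.459 -0.235] [  0. -48. -15.] 4.0
-141 [ 0.453 -0.226] [  0. -57. -21.] 5.0
-147 [ 0.447 -0.217] [  0. -65. -27.] 6.0
-153 [ 0.443 -0.207] [  0. -72. -35.] 7.0
-159 [ 0.44  -0.197] [  0. -79. -43.] 8.0
-165 [ 0.438 -0.187] [  0. -85. -52.] 9.0
-171 [ 0.437 -0.176] [  0. -89. -62.] 10.0
-177 [ 0.437 -0.166] [  0. -93. -71.] 11.0
-183 [ 0.439 -0.155] [  0. -95. -82.] 12.0
-189 [ 0.441 -0.145] [  0. -97. -92.] 13.0
-195 [ 0.444 -0.135] [   0.  -97. -103.] 14.0
```

Emit:
carry_out(
  increments="0 -9 -1 0;0 -19 -3 1;0 -29 -6 2;0 -39 -10 3;0 -48 -15 4;0 -57 -21 5;0 -65 -27 6;0 -72 -35 7;0 -79 -43 8;0 -79 -43 8",
)

```text
time_s: 2.87
tcp_pos: [0.4407, -0.1962, 0.0383]
tool_rot: [2.022, 0.374, -2.02]
contact_force: [-0.2, -0.1, -0.3]
grip_width: 0.0388
```

Run:
```python
from h import *
d=snap('top','t1');s=state();print(s['tcp_pos'],s['contact_force'],s['qpos'])
M=Ro.from_rotvec(s['tool_rot']).as_matrix();H=np.array([.5378,-.1725])
print(np.degrees(np.arctan2(M[1,1],M[0,1])))
for ph in [-165,-171,-177,-183,-186,-189]:
    r=np.radians(ph); t=np.array([np.sin(r),-np.cos(r)])
    p=H+.1*np.array([np.cos(r),np.sin(r)])+.012*t
    print(ph,np.round(M.T@np.r_[p-s['tcp_pos'][:2],0]*1000,1),(-159-ph)/6)
im=cv2.imread('pics/t1.png')[170:290,220:420];cv2.imwrite('pics/t1c.png',cv2.resize(im,None,fx=3.5,fy=3.5))
d=snap('scene','s1');im=cv2.imread('pics/s1.png')[90:200,180:320];cv2.imwrite('pics/s1c.png',cv2.resize(im,None,fx=4,fy=4))
```

```text
[ 0.44118402 -0.19703462  0.03840171] [ 0.30918405  0.46931128 -0.23316201] [-6.30351466e-01  1.23584705e-01  2.16537780e+00 -1.17671634e-04
  8.51101374e-01  5.69833899e-01]
-68.76114453163237
-165 [ -0.  -10.7  -0.8] 1.0
-171 [ -0.  -20.8  -3.8] 2.0
-177 [ -0.  -30.6  -7.7] 3.0
-183 [ -0.  -39.9 -12.7] 4.0
-186 [ -0.  -44.3 -15.5] 4.5
-189 [ -0.1 -48.6 -18.6] 5.0
```

View pics/t1c.png

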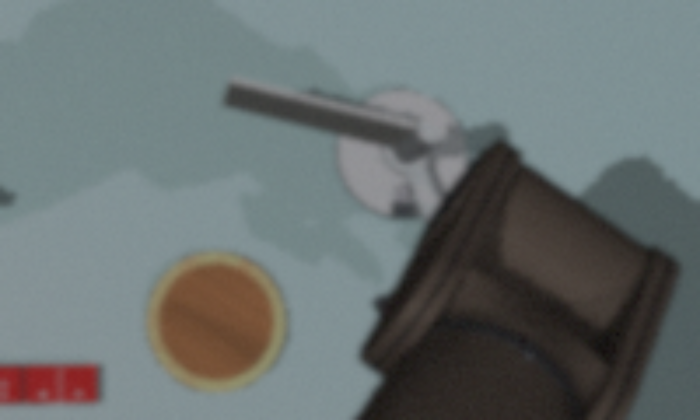

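View pics/s1c.png

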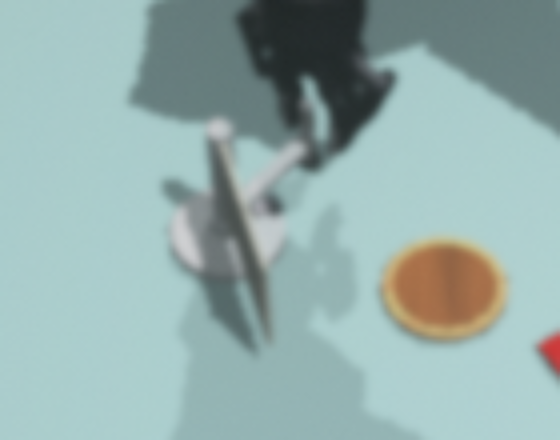

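The brace is following, with the peg between the fingers at about (300,145) in the scene crop. I'll keep going round the arc.

Emit:
carry_out(
  increments="0 -5 0 0.5;0 -11 -1 1;0 -16 -2 1.5;0 -21 -4 2;0 -26 -6 2.5;0 -31 -8 3;0 -36 -10 3.5;0 -40 -13 4;0 -44 -15.5 4.5;0 -47 -17.5 4.8",
)

```text
time_s: 3.8
tcp_pos: [0.4414, -0.1479, 0.0381]
tool_rot: [-2.153, 0.146, 2.15]
contact_force: [-0.5, 0.3, 0.2]
grip_width: 0.0383
```

Emit:
carry_out(
  increments="0 0 0 0;0 0 0 0;0 0 0 0",
)

```text
time_s: 4.05
tcp_pos: [0.441, -0.1477, 0.0378]
tool_rot: [-2.153, 0.144, 2.152]
contact_force: [-0.4, 0.5, -0.4]
grip_width: 0.0383
```

Run:
```python
from h import *
s=state();print(s['tcp_pos'],s['contact_force'],s['qpos'])
d=snap('scene','s2');im=cv2.imread('pics/s2.png')[90:200,180:320];cv2.imwrite('pics/s2c.png',cv2.resize(im,None,fx=4,fy=4))
d=snap('wrist','w2')
```

```text
[ 0.44103836 -0.14769904  0.03782011] [-0.35366149  0.50945652 -0.4340822 ] [-5.41791698e-01  8.69341035e-02  2.20752019e+00 -8.24259061e-05
  8.46370888e-01  1.16255496e+00]
```

View pics/s2c.png

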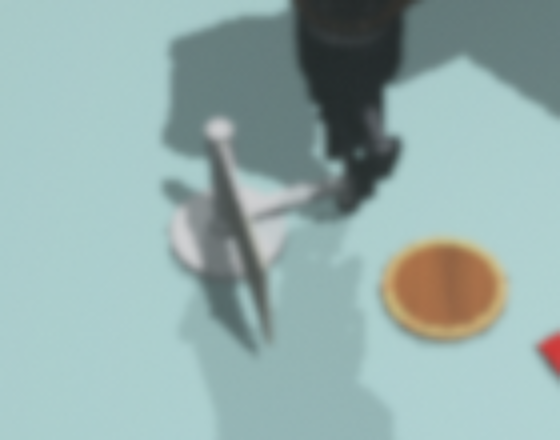

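View pics/w2.png

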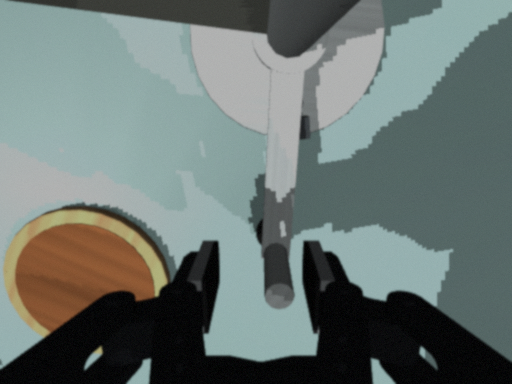

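Run:
```python
from h import *
d=load('w2');P=cloud(d)
p=ray(d,279,296,.066);print('peg',p,P[296,279])
a=ray(d,288,60,.029);
# brace edges rows
for v in (90,150,180):print(P[v,283])
Q=P.reshape(-1,3);ok=(d['range_z'].ravel()>0)
r=np.hypot(Q[:,0]-.5378,Q[:,1]+.1725)
m=ok&(Q[:,2]>.025)&(Q[:,2]<.033)&(r>.03)&(r<.095)&(Q[:,0]<.53)
b=Q[m,:2];c=b.mean(0);V=np.linalg.svd(b-c)[2][0];V*=-np.sign(V[0]);print(len(b),c,V,np.degrees(np.arctan2(V[1],V[0])))
f=Q[ok&(Q[:,2]>.105)&(Q[:,2]<.1225)&(r<.14)];print('board lo/hi',len(f))
```

```text
peg [ 0.43830429 -0.15393026  0.066     ] [ 0.43828249 -0.15392938  0.06596714]
[ 0.51420571 -0.16678953  0.02839044]
[ 0.48843977 -0.16377815  0.02841451]
[ 0.47451117 -0.16215762  0.02831325]
4218 [ 0.47850575 -0.16139189] [-0.98324398  0.18229448] 169.4965647290098
board lo/hi 16525
```

Measured from the wrist view, the brace points along 169.5°, which is 1.497 rad from folded, so it is seated. Next is the clip.

Run:
```python
from h import *
print(inc(.5367,.186,.17,-25))
```

```text
(array([-132.4, -343.4,  -50.4]), np.float64(-12.11))
```

Emit:
carry_out(
  increments="-10 0 0 0;-30 0 0 0;-60 0 0 0;-90 -10 -2 0;-115 -35 -5 -1;-132 -70 -10 -2;-132 -105 -15 -3;-132 -140 -20 -4;-132 -175 -25 -5;-132 -210 -30 -6",
)

```text
time_s: 4.98
tcp_pos: [0.4991, 0.0585, 0.1708]
tool_rot: [1.943, 0.494, -1.94]
contact_force: [0.6, 0.1, -0.1]
grip_width: 0.0385
```

Run:
```python
from h import *
print(inc(.53,.175,.17,-25))
```

```text
(array([  0.8, -87.5, -82.9]), np.float64(-6.07))
```

Emit:
carry_out(
  increments="0 -12 -12 -1;0 -32 -31 -2;0 -50 -48 -3;0 -66 -64 -4;0 -78 -75 -5;0 -85 -81 -6;0 -87 -83 -6;0 -87 -83 -6;0 -87 -83 -6",
  jaw=85,
)

```text
time_s: 5.73
tcp_pos: [0.5305, 0.1724, 0.1698]
tool_rot: [1.533, 0.961, -1.533]
contact_force: [-0.3, 0.2, 0.2]
grip_width: 0.0726
```

Run:
```python
from h import *
d=snap('wrist','w3');print(state()['tcp_pos'],state()['qpos'])
```

```text
[0.53049911 0.17223283 0.16974894] [ 1.32123676e-01  8.89842991e-02  1.92183189e+00 -2.48425840e-04
  1.13075019e+00  5.83469851e-01]
```

View pics/w3.png

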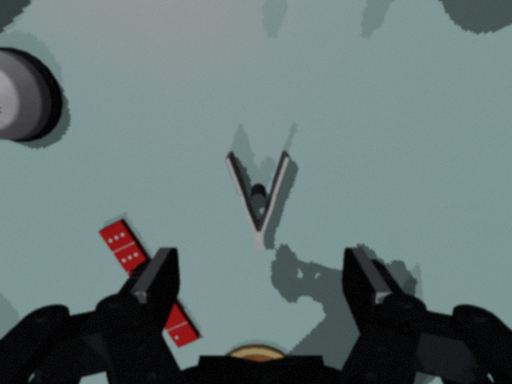

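Run:
```python
from h import *
d=load('w3');P=cloud(d)
k=P.reshape(-1,3);k=k[(d['range_z'].ravel()>0)&(np.hypot(k[:,0]-.53,k[:,1]-.165)<.065)&(k[:,2]>.03)&(k[:,2]<.04)]
print(len(k),np.median(k[:,2]))
tips=ray(d,260,232,.036);tip2=ray(d,260,247,.018)
tl=ray(d,229,154,.036);tr=ray(d,287,153,.036);hg=ray(d,259,188,.036)
print('tip',tips,'tl',tl,'tr',tr,'hinge',hg)
I=np.zeros((480,480,3),np.uint8)
for q in k: cv2.circle(I,(int((.16-q[1]+.06)*4000),int((.53-q[0]+.06)*4000)),2,(255,255,255),-1)
cv2.imwrite('pics/clip_w3.png',I)
im=cv2.imread('pics/w3.png')[130:270,190:330];cv2.imwrite('pics/w3c.png',cv2.resize(im,None,fx=4,fy=4,interpolation=2))
```

```text
1127 0.034793807485962586
tip [0.51117251 0.13319374 0.036     ] tl [0.51861757 0.20699052 0.036     ] tr [0.5620533  0.18678873 0.036     ] hinge [0.52811679 0.16994166 0.036     ]
```

View pics/clip_w3.png

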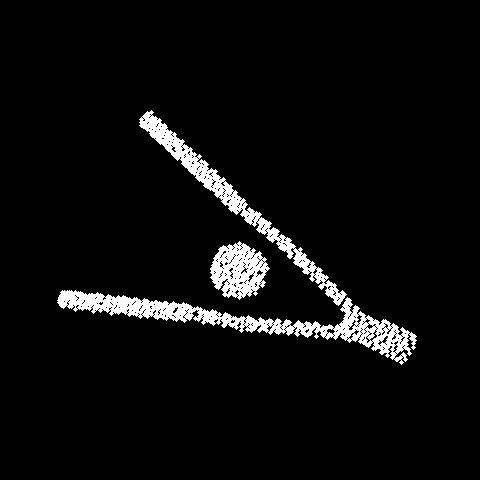

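View pics/w3c.png

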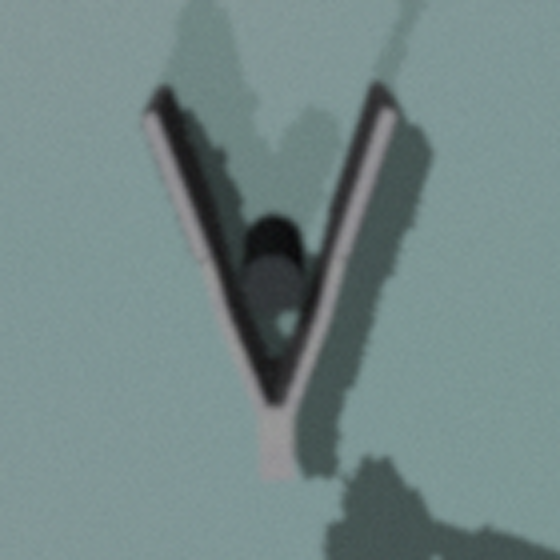

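Run:
```python
from h import *
print(inc(.535,.187,.007,-25))
```

```text
(array([162.7,  -2.4, -15.3]), np.float64(-0.14))
```

Emit:
carry_out(
  increments="15 -2 -15 0;45 -2 -15 0;75 -2 -15 0;100 -2 -15 0;120 -2 -15 0;137 -2 -15 0;150 -2 -15 0;158 -2 -15 0;162 -2 -15 0;162 -2 -15 0",
)

```text
time_s: 6.62
tcp_pos: [0.5352, 0.1869, 0.0071]
tool_rot: [1.532, 0.962, -1.533]
contact_force: [-0.2, -0.5, -0.8]
grip_width: 0.0726
```

Run:
```python
from h import *
d=snap('wrist','w4');s=state();print(s['tcp_pos'],s['contact_force'])
```

```text
[0.53568679 0.18708126 0.00793951] [-0.38499709 -0.22183898  0.43378486]
```

View pics/w4.png

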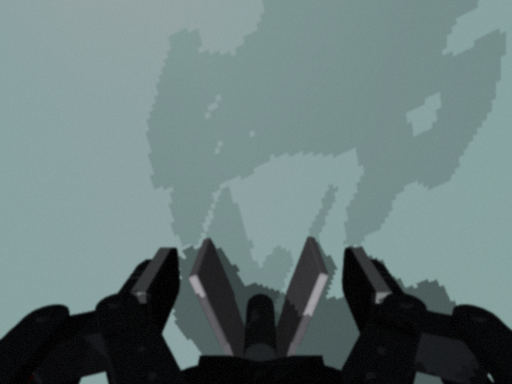

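The tails at about (205,255) and (315,255) sit between the fingers and are centred. I'll squeeze now.

Emit:
carry_out(
  increments="0 0 0 0;0 0 0 0;0 0 0 0;0 0 0 0;0 0 0 0;0 0 0 0;0 0 0 0;0 0 0 0;0 0 0 0;0 0 0 0",
  jaw=0,
  grip_force=25,
)

```text
time_s: 7.5
tcp_pos: [0.5385, 0.1881, 0.0113]
tool_rot: [1.537, 0.96, -1.525]
contact_force: [-0.7, 1.1, 8.8]
grip_width: 0.0262
```

Emit:
carry_out(
  increments="-4 0 0 0;-10 0 0 0;-17 0 0 0;-25 0 0 0;-33 0 0 0;-41 0 0 0;-48 0 0 0;-54 0 0 0;-58 0 0 0;-60 0 0 0",
)

```text
time_s: 8.33
tcp_pos: [0.5357, 0.1873, 0.0685]
tool_rot: [1.533, 0.962, -1.531]
contact_force: [0.3, -0.3, -1.0]
grip_width: 0.0267
```

Run:
```python
from h import *
d=snap('wrist','w5');s=state();print(s['tcp_pos'],s['contact_force'],s['grip_width'])
d=snap('scene','s5');d2=snap('top','t5')
im=cv2.imread('pics/s5.png')[130:260,220:380];cv2.imwrite('pics/s5c.png',cv2.resize(im,None,fx=4,fy=4))
im=cv2.imread('pics/t5.png')[170:270,150:270];cv2.imwrite('pics/t5c.png',cv2.resize(im,None,fx=5,fy=5))
```

```text
[0.53571979 0.18731289 0.06844149] [ 0.50507032 -0.85175581 -1.41562545] 0.02632118409711565
```

View pics/w5.png

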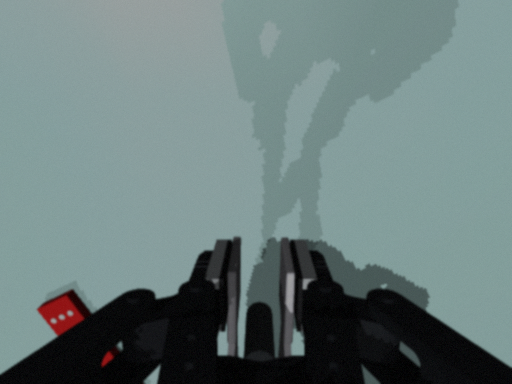

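View pics/s5c.png

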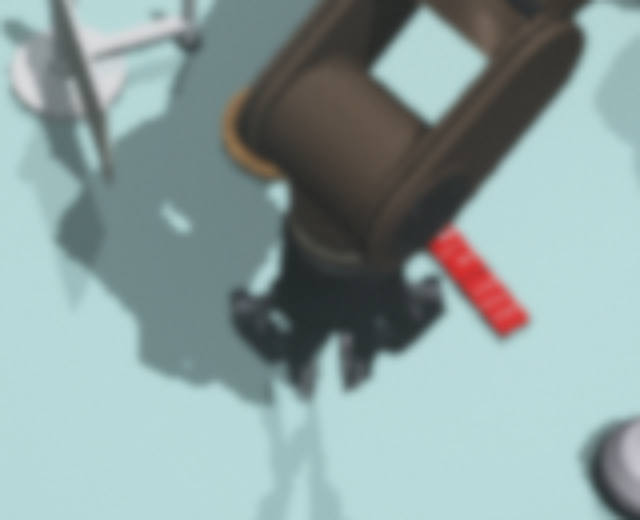

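View pics/t5c.png

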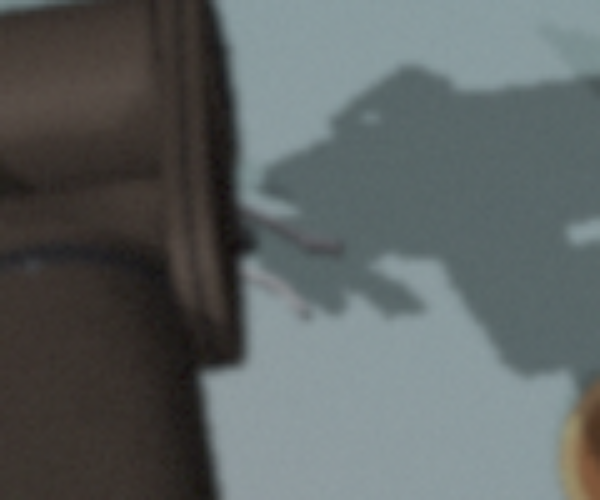

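Run:
```python
from h import *
for n in ('t5','s5'):
    d=load(n);Q=cloud(d).reshape(-1,3);Q=Q[d['range_z'].ravel()>0]
    k=Q[(np.hypot(Q[:,0]-.505,Q[:,1]-.13)<.045)&(Q[:,2]>.05)&(Q[:,2]<.12)&(Q[:,1]<.165)]
    k=k[np.argsort(k[:,1])];print(n,len(k),np.percentile(k[:,2],[5,50,95]));print(k[:12].round(4));print(k[k[:,0]<.505][:8].round(4))
```

```text
t5 114 [0.06215918 0.08986065 0.09469072]
[[0.5154 0.1048 0.079 ]
 [0.5134 0.1049 0.0771]
 [0.5136 0.106  0.0933]
 [0.5163 0.1063 0.0897]
 [0.5134 0.1063 0.0586]
 [0.5133 0.1072 0.0773]
 [0.5156 0.1081 0.0951]
 [0.5135 0.1082 0.0936]
 [0.5138 0.1098 0.0737]
 [0.5158 0.1105 0.0935]
 [0.5139 0.1107 0.0906]
 [0.514  0.1122 0.0724]]
[[0.4865 0.1192 0.0927]
 [0.4856 0.1204 0.0796]
 [0.4844 0.1213 0.069 ]
 [0.4886 0.1214 0.0938]
 [0.4865 0.1214 0.0929]
 [0.4847 0.1218 0.0884]
 [0.4864 0.1236 0.0937]
 [0.4889 0.1238 0.0919]]
s5 6 [0.05781051 0.06163156 0.06656893]
[[0.5135 0.1571 0.0582]
 [0.5182 0.1588 0.0646]
 [0.5216 0.1598 0.0586]
 [0.519  0.1607 0.0577]
 [0.5228 0.1607 0.0661]
 [0.5207 0.1624 0.0667]]
[]
```

Run:
```python
from h import *
s=state();M=Ro.from_rotvec(s['tool_rot']).as_matrix();print(np.degrees(np.arctan2(M[1,1],M[0,1])),M.round(3))
print(inc(.601,.0725,.0685,-14.3))
```

```text
-25.725623015847226 [[-0.     0.901 -0.434]
 [-0.    -0.434 -0.901]
 [-1.    -0.     0.   ]]
(array([ -1.1, 109.1,  74.8]), np.float64(-1.9))
```

Emit:
carry_out(
  increments="0 5 3 -0.1;0 15 10 -0.3;0 28 19 -0.6;0 42 29 -0.9;0 56 39 -1.1;0 70 48 -1.3;0 83 57 -1.5;0 95 65 -1.7;0 104 71 -1.8;0 109 75 -1.8",
)

```text
time_s: 9.32
tcp_pos: [0.6014, 0.0708, 0.067]
tool_rot: [1.398, 1.074, -1.4]
contact_force: [-0.4, 0.6, -1.6]
grip_width: 0.0264
```

Emit:
carry_out(
  increments="0 0 0 0;0 0 0 0;0 0 0 0",
)

```text
time_s: 9.57
tcp_pos: [0.6004, 0.0727, 0.0671]
tool_rot: [1.398, 1.075, -1.399]
contact_force: [-0.3, 1.0, -0.5]
grip_width: 0.0265
```

Run:
```python
from h import *
s=state();print(s['tcp_pos'],s['grip_width'],s['contact_force'])
M=Ro.from_rotvec(s['tool_rot']).as_matrix();print(np.degrees(np.arctan2(M[1,1],M[0,1])))
snap('wrist','w6');d=snap('scene','s6');d2=snap('top','t6')
im=cv2.imread('pics/s6.png')[90:220,180:340];cv2.imwrite('pics/s6c.png',cv2.resize(im,None,fx=4,fy=4))
im=cv2.imread('pics/t6.png')[160:260,220:370];cv2.imwrite('pics/t6c.png',cv2.resize(im,None,fx=5,fy=5))
Q=cloud(d2).reshape(-1,3);Q=Q[d2['range_z'].ravel()>0]
k=Q[(np.hypot(Q[:,0]-.578,Q[:,1]+.0)<.04)&(Q[:,2]>.05)&(Q[:,2]<.11)]
k=k[np.argsort(k[:,1])];print(len(k),k[:25].round(4))
```

```text
[0.6003703  0.07273024 0.06711384] 0.026541317147173987 [-0.27309533  1.00853742 -0.53286977]
-14.91764542314981
100 [[ 0.5931 -0.0106  0.0625]
 [ 0.5935 -0.0103  0.0727]
 [ 0.5933 -0.01    0.0852]
 [ 0.5972 -0.0099  0.0893]
 [ 0.5948 -0.0099  0.0895]
 [ 0.5935 -0.0083  0.0606]
 [ 0.5929 -0.0079  0.0754]
 [ 0.5938 -0.0077  0.083 ]
 [ 0.5942 -0.0075  0.0923]
 [ 0.5964 -0.0075  0.0932]
 [ 0.5942 -0.0061  0.0569]
 [ 0.5937 -0.0057  0.0716]
 [ 0.5946 -0.0055  0.0787]
 [ 0.5972 -0.0053  0.089 ]
 [ 0.5942 -0.0052  0.0921]
 [ 0.5922 -0.0035  0.0669]
 [ 0.5645 -0.0034  0.0627]
 [ 0.593  -0.0033  0.0752]
 [ 0.5932 -0.003   0.0858]
 [ 0.5946 -0.0029  0.0905]
 [ 0.5633 -0.0029  0.0829]
 [ 0.5965 -0.0029  0.0926]
 [ 0.5645 -0.0028  0.0894]
 [ 0.5933 -0.0012  0.0615]
 [ 0.5941 -0.0011  0.0695]]
```

View pics/t6c.png

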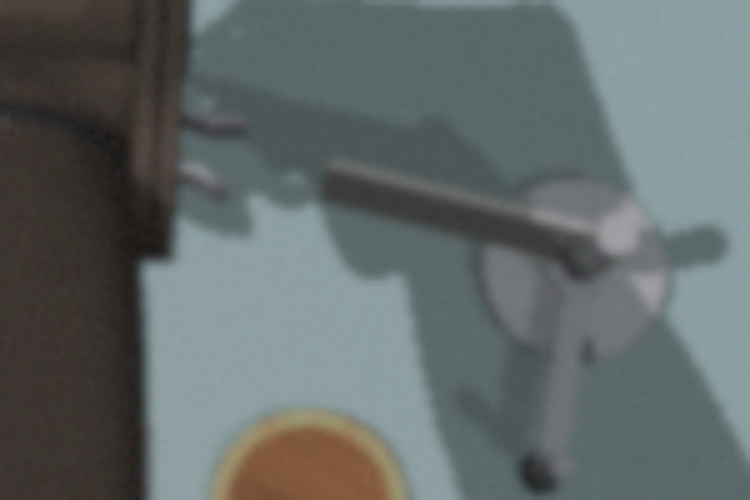

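View pics/s6c.png

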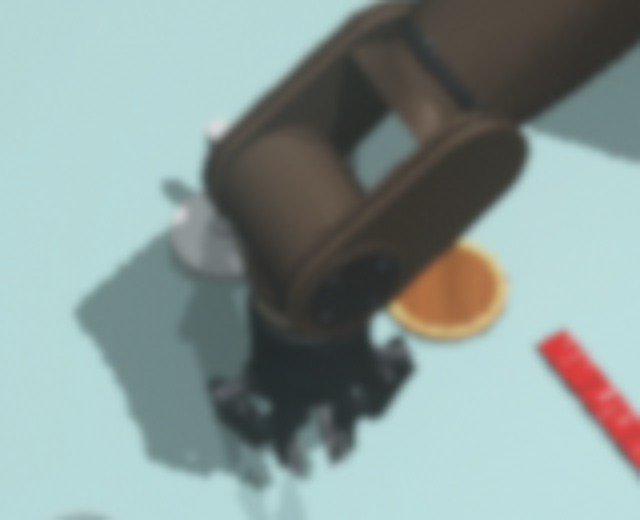

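View pics/w6.png

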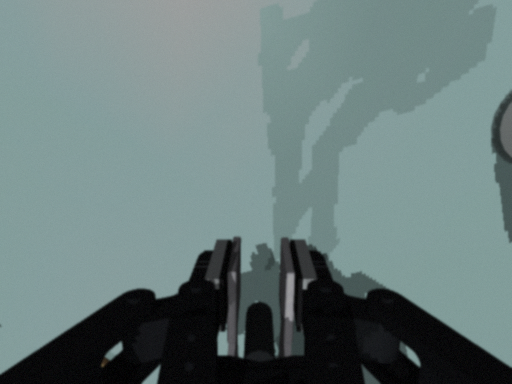

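Emit:
carry_out(
  increments="0 1 3 0;0 1 8 0;0 1 14 0;0 1 20 0;0 1 26 0;0 1 32 0;0 1 37 0;0 1 41 0;0 1 44 0;0 1 45 0",
)

```text
time_s: 10.55
tcp_pos: [0.5902, 0.0281, 0.0675]
tool_rot: [1.399, 1.074, -1.399]
contact_force: [0.0, -1.2, -0.5]
grip_width: 0.0261
```

```bash
cat > chk.py <<'E'
from h import *
import sys
n=sys.argv[1]
s=state();print(s['tcp_pos'],s['grip_width'],s['contact_force'])
snap('wrist','w'+n);d2=snap('top','t'+n)
im=cv2.imread('pics/t%s.png'%n)[170:230,250:350];cv2.imwrite('pics/t%sc.png'%n,cv2.resize(im,None,fx=8,fy=8,interpolation=2))
E
python3 chk.py 7
```

```text
[0.59019017 0.02805631 0.06752384] 0.02614612720066697 [ 0.02722662 -1.20345694 -0.54639759]
```

View pics/t7c.png

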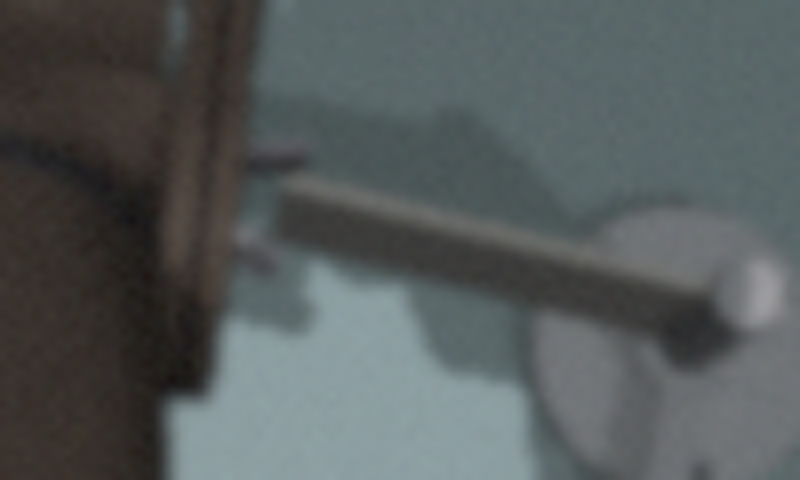

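```bash
cat > chk2.py <<'E'
from h import *
import sys
d=load('t'+sys.argv[1]);Q=cloud(d).reshape(-1,3);Q=Q[d['range_z'].ravel()>0]
c=np.array([.55847,-.0902]);V=np.array([.2541,.9672]);N=np.array([-V[1],V[0]])
b=Q[(Q[:,2]>.117)&(Q[:,2]<.1225)&(np.hypot(*(Q[:,:2]-c).T)<.06)]
s=(b[:,:2]-c)@V;end=s.max();print('board n',len(b),'end',end,'mean y',((b[:,:2]-c)@N).mean())
S=np.c_[(Q[:,:2]-c)@V-.04307+.13,(Q[:,:2]-c)@N,Q[:,2]]
k=S[(S[:,0]>.095)&(S[:,0]<.155)&(abs(S[:,1])<.03)&(S[:,2]>.04)&(S[:,2]<.1)&(abs(S[:,1])>.005)]
for sg in (1,-1):
    q=k[k[:,1]*sg>0];q=q[np.argsort(q[:,0])];print(sg,len(q));print((q[:14]*1000).round(1).tolist())
E
python3 chk2.py 7
```

```text
board n 79 end 0.04301532438103594 mean y 1.096576806967239e-05
1 22
[[127.6, 17.9, 83.6], [128.3, 16.9, 90.5], [128.8, 14.3, 88.9], [129.0, 18.3, 69.7], [129.7, 17.6, 78.8], [130.5, 17.7, 91.8], [131.1, 15.5, 92.3], [131.6, 13.5, 93.5], [131.8, 16.9, 71.1], [132.5, 16.5, 82.0], [133.2, 15.3, 87.9], [133.8, 13.8, 92.2], [133.9, 16.4, 64.9], [134.7, 16.0, 75.5]]
-1 31
[[125.8, -15.7, 74.4], [126.6, -15.2, 87.9], [127.1, -15.6, 60.6], [127.2, -16.9, 90.6], [128.0, -14.9, 75.6], [128.9, -14.4, 89.0], [129.5, -16.3, 90.9], [129.5, -14.3, 64.1], [130.3, -14.0, 77.3], [131.0, -14.5, 85.7], [131.7, -15.2, 93.3], [131.8, -13.3, 66.5], [132.5, -13.9, 74.8], [133.3, -13.4, 88.2]]
```

Emit:
carry_out(
  increments="0 0 2 0;0 0 4 0;0 0 6 0;0 0 8 0;0 0 10 0;0 0 12 0;0 0 14 0;0 0 16 0;0 0 17 0;0 0 17 0",
)

```text
time_s: 11.48
tcp_pos: [0.5859, 0.0119, 0.0675]
tool_rot: [1.399, 1.074, -1.399]
contact_force: [0.4, -0.0, -1.1]
grip_width: 0.0268
```

```bash
python3 chk.py 8; python3 chk2.py 8
python3 - <<'E'
from h import *
d=snap('scene','s8');im=cv2.imread('pics/s8.png')[90:220,180:340];cv2.imwrite('pics/s8c.png',cv2.resize(im,None,fx=4,fy=4))
d=load('t8');Q=cloud(d).reshape(-1,3);r=Q[:,:2]-[.5378,-.1725]
m=(Q[:,2]>.06)&(Q[:,2]<.07)&(abs(np.hypot(*r.T)-.1)<.015)&(Q[:,0]<.48);p=Q[m].mean(0);print(m.sum(),'brace',((-104.7-np.degrees(np.arctan2(p[1]+.1735,p[0]-.5372)))%360)*np.pi/180)
E
```

```text
[0.58587395 0.01192829 0.06754484] 0.026753312955969246 [ 0.42436041 -0.03366267 -1.10187377]
board n 67 end 0.03392020770887479 mean y -0.00030976599331430834
1 18
[[110.1, 14.3, 89.3], [111.0, 18.7, 85.6], [111.8, 17.4, 91.0], [112.0, 17.9, 64.5], [112.3, 15.2, 91.0], [112.9, 17.5, 75.6], [113.8, 17.0, 85.5], [114.6, 16.1, 92.9], [114.7, 16.1, 63.7], [115.2, 13.9, 93.3], [115.9, 16.8, 80.9], [116.6, 15.6, 86.8], [116.9, 16.4, 62.0], [117.0, 12.7, 83.4]]
-1 23
[[108.8, -15.7, 72.3], [110.0, -14.9, 87.4], [110.2, -14.8, 62.1], [110.6, -16.8, 88.7], [111.1, -19.5, 87.0], [111.2, -14.4, 75.6], [112.2, -14.1, 88.2], [112.5, -13.9, 63.8], [112.8, -15.9, 90.6], [113.3, -14.9, 70.1], [113.4, -18.2, 90.3], [114.5, -13.4, 88.9], [115.0, -15.8, 88.0], [115.6, -13.9, 72.5]]
22 brace 1.499651254776382
```

View pics/t8c.png

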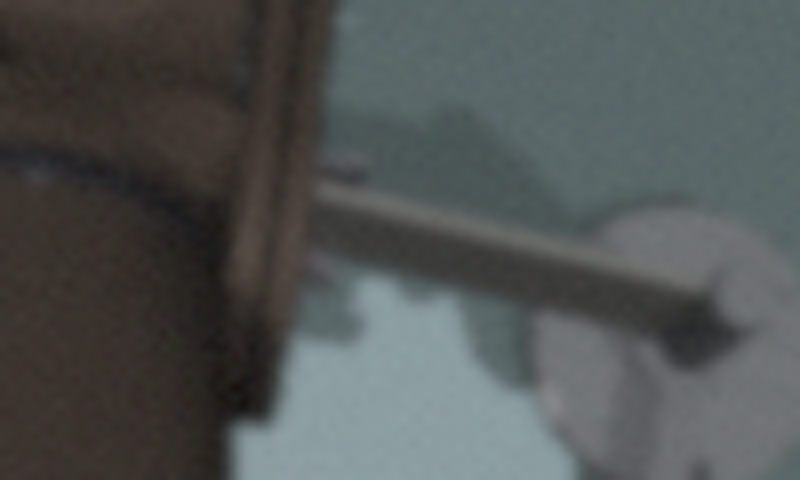

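View pics/w8.png

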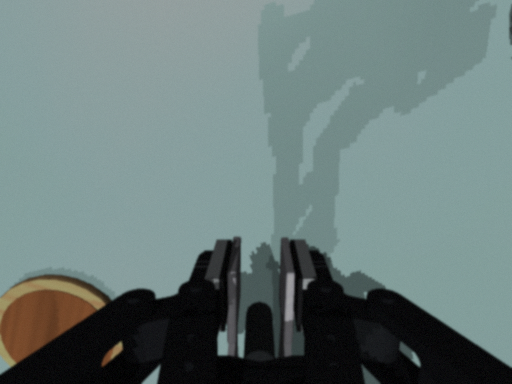

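View pics/s8c.png

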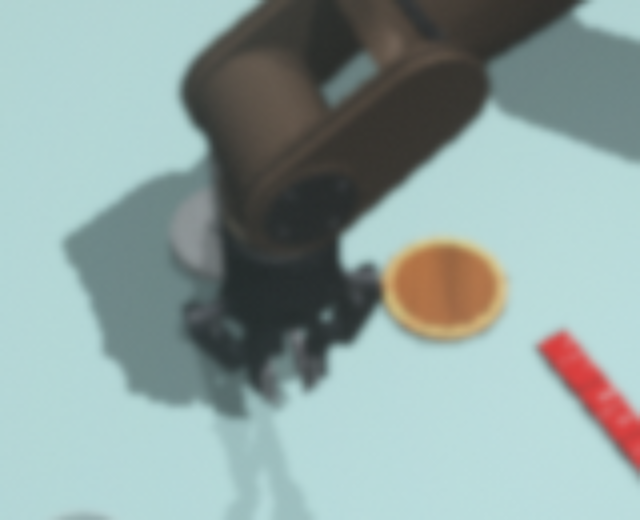

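Emit:
carry_out(
  increments="0 0 0 0;0 0 0 0;0 0 0 0;0 0 0 0;0 0 0 0;0 0 0 0",
)

```text
time_s: 12.13
tcp_pos: [0.5859, 0.0122, 0.0675]
tool_rot: [1.398, 1.075, -1.398]
contact_force: [-0.3, -1.0, -0.6]
grip_width: 0.0265
```

Run:
```python
from h import *
s=state();print(s['tcp_pos'],s['grip_width'],abs(s['qd']).max(),s['contact_force']);print(sign_off())
```

```text
[0.58593982 0.01220918 0.06751227] 0.026484374670746446 0.0007863878923206665 [-0.33887115 -1.02269359 -0.63797308]
the job is handed in; nothing more can be done
None
```

The brace is out and seated, and the arm is holding the clip open around the board's free edge. I handed the job in at about 12 s; no verdict is reported.

**Brace:** I pushed it by its peg and it snapped home. It measured 1.497 rad from the wrist camera, and 1.50 rad from the top camera just before handing in.

**Clip:** I gripped it by both tails with 25 N, lifted it, and moved it in along the board's length. The last top-camera check, in the stand's frame, showed:
- **Jaw tips:** at x of about 110 mm, 15–16 mm either side of the board.
- **Hinge:** x of about 154 mm, worked out from the tip position because the arm hid it.
- **Underside:** about 57 mm up.
- **Opening:** fingers 26.5 mm apart, with the tips about 31 mm apart.
- **Stillness and contact:** the arm was still, and the wrist force of about 1 N was no more than its usual noise, so nothing suggested the clip was touching the board.

**Less certain:**
- The top and scene cameras disagreed by about 3–4 mm on where the stand is. The tip and hinge positions allow for that.
- While I squeezed the tails, the fingertips pressed on the table with about 9 N and the tool rose about 4 mm. The clip stayed held.
- I did not measure the dominoes, bell, mug, glass and coaster again. The arm was not moved near them.

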